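Pop the lid of the scrap-metal tub by the catch hidden in its collar

TASK

Open the steel scrap-metal tub on the bench. Run a fingertip along the top of its black collar until you find the finger notch hidden in it, then press the catch inside the notch down until the lid springs open, and take your hand away so that the lid stands fully up. Only touch and press the tub: do not lean hard on it, lift, tip or shove it, and leave everything around it lying where it is.

Things in the scene. Friction and masses are not known exactly. Their poses are not given: they have to be found in the camera images.
- tub: Round steel tub for metal scrap, wall radius 88 mm, standing loose on a rubber foot, 2 to 2.8 kg. Origin at the centre of its underside, z up, x roughly away from the robot. On it sits a black plastic collar, turned to an unknown angle, stiff enough to stay put under a finger: a flat level ring of outer radius 98 and inner radius 60 mm, its top 108 mm above the bench. The tub's pose does not tell where the notch is.
- rim_centre (a point): Point on the tub's axis, level with the collar's flat top (108 mm above the bench) and with the shut lid, a round aluminium disc of radius 59 mm inside the ring. The one notch in the collar is a straight-sided cut, 54 mm wide along the rim, open above and outside, from radius 62 mm outwards. Its middle lies within 2.2 rad of the tub's own +x axis, either way round.
- rim_near (a point): Point on the flat top of the collar, half-way between its inner and outer edge (radius 80 mm), on the tub's own -x side, the side nearest the robot. Here the collar is always solid: a good place to set a fingertip down and start feeling along the ring.
- lid (a joint): Hinge of the aluminium lid, rad: 0 shut and latched; once set free its spring raises it to its stop at 1.25, where it stays. While latched it cannot be raised. The hinge is hidden, opposite the notch, so the lid swings up and away from the notch; it may rest on the hand until that is taken up and away.
- key (a joint): Travel of the catch in m: a flat black plate in the notch, 32 mm (radius 64 to 96 mm) by 51 mm, its top 11 mm below the collar's top. 0 at rest; it goes straight down against a spring, 2.5 N at first, 7 N at its stop at 0.008; at about 0.005 the lid is set free. It springs back when let go.
- bead_tray: Bystander, to be left alone: small grey open card tray of loose beads, 75 x 85 x 28 mm; origin at the centre of its underside.
- pliers_red: Bystander, to be left alone: pliers with red grips lying flat, 155 x 51 x 12 mm; origin at the centre of its underside.
- pliers_grey: Bystander, to be left alone: pliers with grey grips lying flat, 150 x 51 x 12 mm; origin at the centre of its underside.
- glue_bottle: Bystander, to be left alone: small black upright glue bottle with a blue cap, 23 x 30 x 88 mm; origin at the centre of its underside.
- pill_jar: Bystander, to be left alone: amber jar with a white cap and blank label, diameter 42, height 58 mm; origin at the centre of its underside.
- steel_block: Bystander, to be left alone: square steel bench block, 62 x 62 x 20 mm; origin at the centre of its underside.
- druse_stone: Bystander, to be left alone: rough brown stone, 38 x 56 x 30 mm; origin at the centre of its underside.

How it is judged (in metres and radians):
On the way, in this order (a step that is already met when the one before it is completed fails the run):
1. a fingertip rests on the tub's collar (0.5 N or more, 0.2 s) while the catch is still at rest (contact force between the fingers and tub above 0.5 N and value of joint key below 0.001 m), for 0.2 s.
2. a finger presses the catch plate down more than 4.5 mm (contact force between the fingers and tub above 1 N and value of joint key above 0.0045 m).
At the end, for the whole second after the job is handed in: The lid stands fully up (above 1.15 rad) and still, the catch plate has sprung back (within 1.5 mm of rest), and the tub stands upright within 30 mm of where it was, with the hand clear of it (value of joint lid above 1.15 rad and velocity of joint lid below 0.1 rad/s and value of joint key below 0.0015 m and distance of tub from where it was at the start of the episode below 0.03 m and angle between tub's own z axis and vertical below 0.05 rad and linear speed of tub below 0.02 m/s); the robot touches nothing.
It fails at once if the tub is lifted (12 mm), tipped (0.12 rad) or shoved (40 mm) (height (world z) of tub above 0.012 m or angle between tub's own z axis and vertical above 0.12 rad or distance of tub from where it was at the start of the episode above 0.04 m).
It fails at once if the fingers lean on the tub with more than 90 N (contact force between the fingers and tub above 90 N).
It fails at once if one of the things around the tub is moved by more than 20 mm or lifted (distance of any of bead_tray, pliers_red, pliers_grey, glue_bottle, pill_jar, steel_block, druse_stone from where it was at the start of the episode above 0.02 m).
It also fails if it takes over 72 s, if anything falls off the work surface, if the arm or the gripper's body presses on something with over 40 N, if the wrist force passes 120 N, or if a joint passes its speed limit or range.

ROBOT

A 7-joint arm with a two-finger parallel gripper is mounted at the origin on a cart in front of the work surface, level with it; the furniture and walls round the work are solid. World frame = base frame: x ahead of the robot, y to its left, z up, the work surface at z = 0. Lengths are in m, angles in degrees, forces in N, time in s.
With the tool pointing down it reaches from about 0.4 to 0.85 m from the base axis. Payload 4.4 kg.
Tool frame: the origin (TCP) lies at the very end of the fingers, on their centre line; the grasp point (between the pads) lies 19 mm behind it; z points along the fingers, y is the direction in which the jaws open and shut (so a half turn about z gives the same grasp; the last joint's range is limited). The gripper opens to 94 mm and grips with 3 to 60 N. Pads are 16 mm wide; open, the fingers measure 119 mm over their backs; the gripper's body (75 mm by 177 mm) begins 78 mm behind the grasp point.
Start: joints at [63.495, 36.005, 2.206, 86.941, -1.547, 57.084, -1.146], TCP at [0.251, -0.599, 0.183] pointing down, gripper open.
Joint ranges: [-175.42, 175.42], [-21.48, 121.26], [-71.46, 75.88], [10.55, 141.38], [-63.04, 243.04], [13.31, 113.54], [-168.57, 168.57]. Speed limits (degrees/s): [147.25, 147.25, 180, 180, 180, 180, 180].

INTERFACE

Orientations are given as [roll, pitch, yaw] about the fixed x, y, z axes, in that order (R = Rz(yaw) Ry(pitch) Rx(roll)).
In Python, from workcell import bot, optics, telemetry gives the robot as it stands. Calls block until the motion is done:
- bot.move_ptp(position, orientation): joint-space move of the TCP to a pose.
- bot.movel(position, velocity=0.15, attitude=None, f_stop=None): straight line of the TCP; attitude=None keeps the orientation; velocity is the mean speed in m/s. With f_stop (N) it stops when the force on the tool has changed by that much, and returns True; else False.
- bot.movej(angles): joint-space move.
- bot.grip(opening, force=None): finger opening in m; force is the grip in N (None keeps the last); returns when the fingers have stopped.
- bot.pause(seconds).
- bot.solve_ik(position, orientation): joint angles nearest the present ones, or None.
- optics.read_camera(name): name is "side" or "top" or "wrist"; returns the picture (384x512x3 uint8, blue, green, red); there is no depth.
- optics.camera_model(name): a dict with "camera_matrix" (3x3 intrinsics, pixels), "xyz" and "orientation" of the camera in the world. Camera axes: x right, y down, z forward; pixel columns grow to the right and rows downward; lengths in m; the calibration is good to about 2 mm. A picture is of the moment at which its call begins: read the wrist's pose just before it. camera_model takes no time and is no camera call; for the wrist camera it gives the pose at the moment of the call.
A pose or a line that the arm cannot do raises bot.MotionError and nothing moves.
- bot.job_done(): hands the job in, once; it reports no verdict.
Readings, each from a call of its own:
- telemetry.get_t(): time.
- telemetry.get_qpos(): joint angles.
- telemetry.get_qvel(): joint speeds.
- telemetry.get_tau(): joint torques, N m.
- telemetry.get_tcp_pos(): TCP position.
- telemetry.get_eef_rot(): TCP orientation.
- telemetry.get_wrist_force(): force on the tool from outside, world axes, zero at the start.
- telemetry.get_torque(): the same for the moment, N m.
- telemetry.get_grip_width(): finger opening in m.
Only numpy, scipy, OpenCV 4.12 (cv2) and the standard library are available. Lean on these libraries where they do the work, as an engineer would, in place of code of your own. Each camera call takes 0.05 s, during which the arm holds its last target.

## Working session

There is one attempt and no reset: what is moved stays moved. The work goes in short steps, each a Python script; the robot and the scene stay as the last script left them, time stands still between calls to the robot, and variables do not carry over. Pictures are saved under pics/ and viewed, and the job is handed in when it is done.

```bash
mkdir -p pics; ls; python3 - <<'E'
from workcell import bot, optics, telemetry
import cv2,numpy as np
for n in ("top","side"):
    cv2.imwrite(f"pics/{n}0.png",optics.read_camera(n)); m=optics.camera_model(n); print(n,m)
print(telemetry.get_t(),telemetry.get_tcp_pos(),telemetry.get_eef_rot(),telemetry.get_wrist_force())
E
```

```text
pics
top {'camera_matrix': array([[407.8152919 ,   0.        , 256.51958521],
       [  0.        , 407.8152919 , 186.68105459],
       [  0.        ,   0.        ,   1.        ]]), 'xyz': array([0.38197235, 0.05117712, 1.25640354]), 'orientation': array([-1.73150522e+02,  1.62759221e-01, -9.05404670e+01])}
side {'camera_matrix': array([[459.3704379 ,   0.        , 255.57832227],
       [  0.        , 459.3704379 , 193.18068466],
       [  0.        ,   0.        ,   1.        ]]), 'xyz': array([ 0.2825387 , -0.96090417,  0.97584712]), 'orientation': array([-1.29904738e+02,  1.03011162e-01, -1.26529786e+01])}
0.1 [ 0.25100643 -0.5989147   0.1825899 ] [-1.79906472e+02  6.44669757e-04  2.27359979e+01] [ 0.19602835 -1.22434917 -0.05095596]
```

View pics/top0.png

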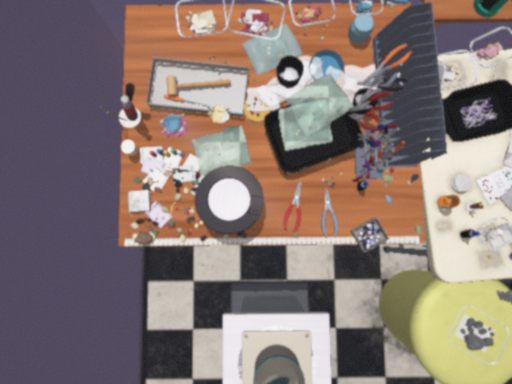

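View pics/side0.png

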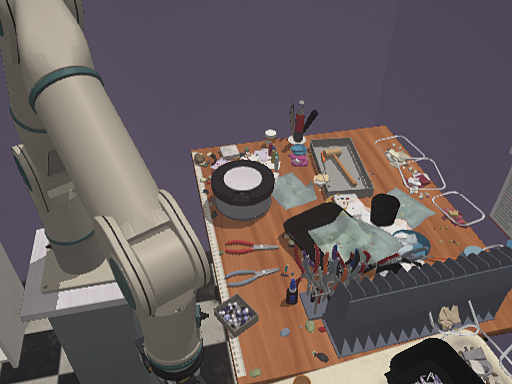

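The top view shows the tub, with its white lid at about (230,200). In the side view the lid is at about (242,179). Next I'll measure both and enlarge the collar.

```bash
cat > h.py <<'E'
import cv2,numpy as np
from scipy.spatial.transform import Rotation as R
from workcell import bot, optics, telemetry
def ray(m,uv,z):
    uv=np.atleast_2d(uv).astype(float)
    d=np.c_[uv,np.ones(len(uv))]@np.linalg.inv(m["camera_matrix"]).T
    d=d@R.from_euler("xyz",m["orientation"],degrees=True).as_matrix().T
    o=np.asarray(m["xyz"]); return o+d*((z-o[2])/d[:,2])[:,None]
def proj(m,p):
    q=(np.atleast_2d(p)-m["xyz"])@R.from_euler("xyz",m["orientation"],degrees=True).as_matrix()
    q=q@m["camera_matrix"].T; return q[:,:2]/q[:,2:]
E
python3 - <<'E'
from h import *
for n,c in (("top",(229,200)),("side",(242,179))):
    im=cv2.imread(f"pics/{n}0.png"); m=optics.camera_model(n)
    g=cv2.cvtColor(im,cv2.COLOR_BGR2GRAY)
    k=(g>130).astype(np.uint8)
    l,lab=cv2.connectedComponents(k); mask=(lab==lab[c[1],c[0]]).astype(np.uint8)
    cs,_=cv2.findContours(mask,cv2.RETR_EXTERNAL,cv2.CHAIN_APPROX_NONE)
    P=ray(m,max(cs,key=cv2.contourArea)[:,0],.108)[:,:2]
    (x,y),r=cv2.minEnclosingCircle(P.astype(np.float32)); A=np.c_[2*P,np.ones(len(P))]; s=np.linalg.lstsq(A,(P**2).sum(1),rcond=None)[0]
    print(n,x,y,r,s[:2],np.sqrt(s[2]+s[0]**2+s[1]**2))
    cr=im[c[1]-45:c[1]+45,c[0]-50:c[0]+50].astype(float)
    cr=np.clip((cr/255)**.5*255,0,255).astype(np.uint8)
    cv2.imwrite(f"pics/{n}0c.png",cv2.resize(cr,None,fx=6,fy=6,interpolation=cv2.INTER_CUBIC))
E
```

```text
top 0.486139178276062 0.1318073719739914 0.0612027570605278 [0.48622465 0.13182555] 0.05977444220567989
side 0.48485249280929565 0.13355401158332825 0.06017005816102028 [0.48500868 0.13361686] 0.057275488102592524
```

View pics/top0c.png

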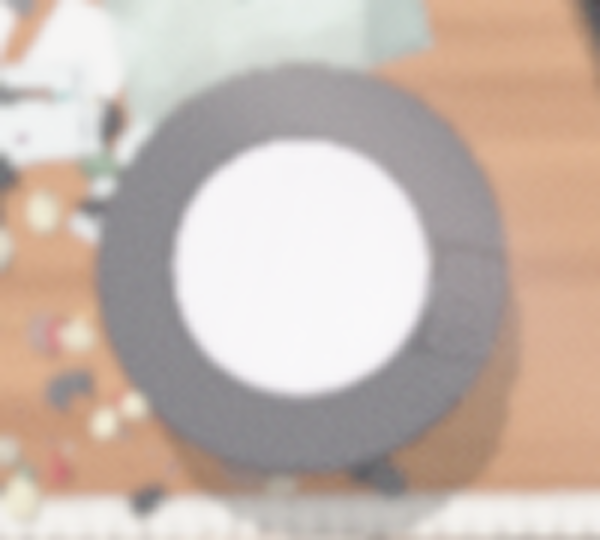

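View pics/side0c.png

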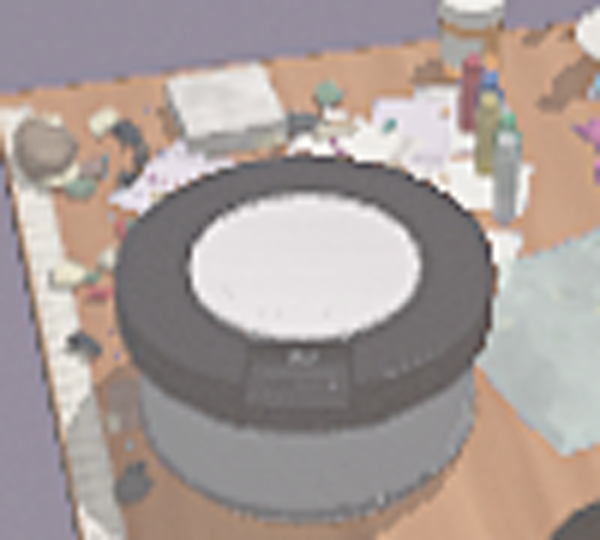

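Both views show the notch: in the side crop around (298,375), and in the top crop between the lines at (470,245) and (470,352). I'll turn that into an angle, check reach, and move above rim_near.

```bash
python3 - <<'E'
from h import *
C=np.array([.4857,.1326])
for n,pts,z in (("top",[(480,245),(490,355),(430,345),(432,247)],.108),("side",[(250,345),(352,345),(248,405),(350,408)],.100)):
    o=np.array([179,155]) if n=="top" else np.array([192,134])
    P=ray(optics.camera_model(n),np.array(pts)/6+o,z)[:,:2]-C
    print(n,np.degrees(np.arctan2(P[:,1],P[:,0])).round(1),np.hypot(*P.T).round(3), P.round(3).tolist())
for phi in (-98,82):
  for a in (180,-98):
    p=np.r_[C+.08*np.array([np.cos(np.radians(a)),np.sin(np.radians(a))]),.12]
    print(phi,a,bot.solve_ik(p,[180,0,phi]))
E
```

```text
top [ -84.6 -115.8 -121.9  -83.4] [0.087 0.1   0.073 0.064] [[0.008, -0.086], [-0.044, -0.09], [-0.039, -0.062], [0.007, -0.064]]
side [-127.2  -78.6 -116.5  -89.4] [0.062 0.062 0.105 0.107] [[-0.037, -0.049], [0.012, -0.06], [-0.047, -0.094], [0.001, -0.107]]
-98 180 [ 19.01097034  35.84433476 -60.7431158  123.83122423  44.82464456
  46.44586965 101.2532599 ]
-98 -98 [ 29.27505786  39.86620681 -60.7577117  116.63307294  45.70376876
  51.39295455 114.78351979]
82 180 [ -2.63479377  26.00275082 -26.36036131 124.3480357   20.50865492
  33.75379537 -51.91788904]
82 -98 [  1.76048476  28.2413829  -16.30396653 117.33681658  13.02999154
  36.09952663 -31.2802107 ]
```

The notch is centred at about -102° and measures about 52 mm wide, against 54 mm given. I'll set down at rim_near with yaw 78°.

```bash
python3 - <<'E'
from h import *
bot.grip(0.0,20)
C=np.array([.4857,.1326])
p=np.r_[C+[-.08,0],.2]
bot.move_ptp(p,[180,0,78])
p[2]=.125; bot.movel(p,velocity=.1)
bot.pause(.2)
for i in range(3): bot.pause(.05); print(telemetry.get_wrist_force())
print(telemetry.get_tcp_pos(),telemetry.get_t(),telemetry.get_grip_width())
p[2]=.100
print(bot.movel(p,velocity=.015,f_stop=2.5))
for i in range(3): bot.pause(.15); print(telemetry.get_wrist_force())
print(telemetry.get_tcp_pos(),telemetry.get_eef_rot(),telemetry.get_t())
cv2.imwrite("pics/side1.png",cv2.resize(optics.read_camera("side")[100:260,140:340],None,fx=4,fy=4,interpolation=cv2.INTER_CUBIC))
E
```

```text
[-0.05152472  0.11001255 -0.46412748]
[ 0.62341678 -0.40232434 -1.08040161]
[0.27480959 0.142617   0.21104472]
[0.40590578 0.13262272 0.12526587] 5.4083 0.0003855871112005736
False
[ 0.56377925  0.52612477 -0.26335692]
[-0.04258108  0.26617404 -0.06102555]
[-1.11133402  0.39101614 -0.33934539]
[0.40571595 0.13261445 0.10000894] [ 1.79997702e+02 -2.14302572e-03  7.79995350e+01] 7.675
```

View pics/side1.png

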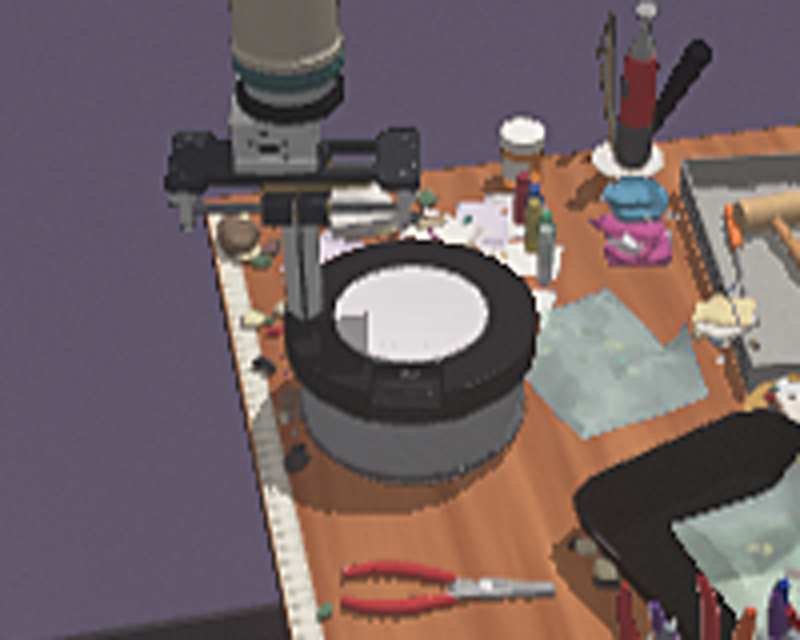

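The finger appears over the near collar, its tip at about (303,318) in the crop, but there is no contact force at TCP z=0.100. I'll check that against the projection of the TCP.

```bash
python3 - <<'E'
from h import *
m=optics.camera_model("side"); t=telemetry.get_tcp_pos()
for q in (t,np.r_[t[:2],.108],np.r_[t[:2],.15],np.r_[t[:2],.2]): print((proj(m,q)-[140,100])*4)
w=optics.read_camera("wrist"); cv2.imwrite("pics/w1.png",w)
T=optics.read_camera("top"); cv2.imwrite("pics/t1.png",cv2.resize(T[130:260,160:300],None,fx=4,fy=4,interpolation=cv2.INTER_CUBIC))
print((proj(optics.camera_model("top"),t)-[160,130])*4)
print(optics.camera_model("wrist"))
E
```

```text
[[307.86474315 333.70974048]]
[[307.27832763 325.49304395]]
[[304.12596319 281.32296185]]
[[300.20749246 226.41840445]]
[[275.00505211 389.88441739]]
{'camera_matrix': array([[318.4076102 ,   0.        , 255.18588532],
       [  0.        , 318.4076102 , 186.45194539],
       [  0.        ,   0.        ,   1.        ]]), 'xyz': array([0.42383853, 0.21579579, 0.30264194]), 'orientation': array([ 1.63299551e+02,  5.24251458e-03, -1.19716883e+01])}
```

View pics/w1.png

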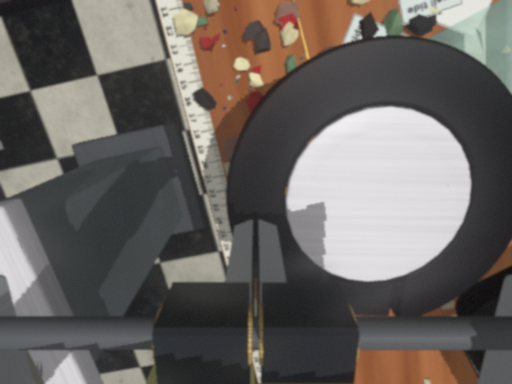

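View pics/t1.png

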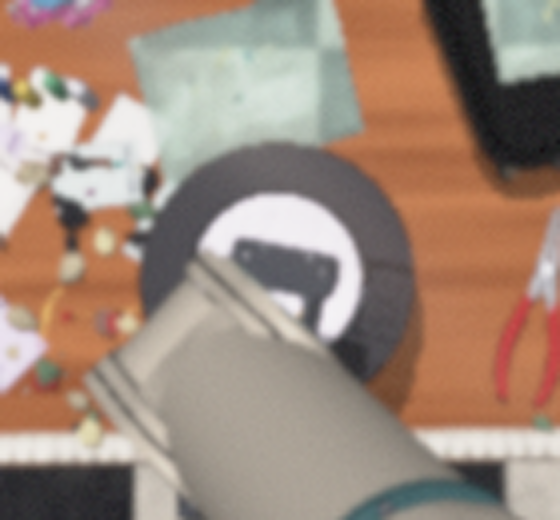

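```bash
python3 - <<'E'
from h import *
m=optics.camera_model("wrist"); t=np.array(telemetry.get_tcp_pos())
print(t,telemetry.get_wrist_force(),telemetry.get_qpos(),telemetry.get_tau())
for z in (.1,.108,.115,.12,.13): print(z,proj(m,np.r_[t[:2],z]))
im=cv2.imread("pics/w1.png");g=cv2.cvtColor(im,cv2.COLOR_BGR2GRAY)
l,lab=cv2.connectedComponents((g>130).astype(np.uint8)); mask=(lab==lab[200,400]).astype(np.uint8)
cs,_=cv2.findContours(mask,cv2.RETR_EXTERNAL,cv2.CHAIN_APPROX_NONE)
h=cv2.convexHull(max(cs,key=cv2.contourArea))[:,0]
for z in (.108,.09,.1):
    P=ray(m,h,z)[:,:2]; A=np.c_[2*P,np.ones(len(P))]; s=np.linalg.lstsq(A,(P**2).sum(1),rcond=None)[0]; print(z,s[:2],np.sqrt(s[2]+s[0]**2+s[1]**2))
a=np.radians(np.arange(0,360,5)); 
C=np.array([.4857,.1326])
o=cv2.convertScaleAbs(im,alpha=1.8,beta=30)
for r in (.06,.08,.098):
    for q in proj(m,np.c_[C[0]+r*np.cos(a),C[1]+r*np.sin(a),a*0+.108]): cv2.circle(o,tuple(int(v) for v in q),1,(0,0,255),-1)
cv2.circle(o,tuple(int(v) for v in proj(m,t)[0]),3,(0,255,0),1)
cv2.imwrite("pics/w1o.png",o)
E
```

```text
[0.40569689 0.13259502 0.10000649] [ 0.45463246 -0.71993093  0.30764552] [ -3.11518839  28.21934417 -26.05204721 125.48608749  23.79815418
  30.97334107 -59.13388672] [ 8.87064616e-04 -3.79159856e+01 -3.31340589e+00 -1.05325779e+01
 -2.03791150e-02 -5.48349868e-02 -9.90625288e-07]
0.1 [[254.50071952 220.43877248]]
0.108 [[254.4747208  225.14439149]]
0.115 [[254.45037132 229.55150832]]
0.12 [[254.43197634 232.88089494]]
0.13 [[254.39240194 240.04363654]]
0.108 [0.48735857 0.13298134] 0.05925434822790874
0.09 [0.49323275 0.12532286] 0.0647340421625344
0.1 [0.48996932 0.12957757] 0.06168976775441059
```

View pics/w1o.png

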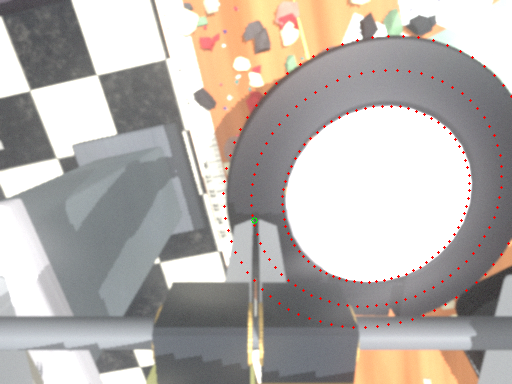

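All cameras agree on the collar (centre about (0.486,0.133), radius OK). The visible fingertip appears 10–15 mm above the TCP reading, so the closed fingers end behind the TCP. I'll keep descending under force guard.

```bash
python3 - <<'E'
from h import *
t=np.array(telemetry.get_tcp_pos()); p=t.copy(); p[2]=.080
print(bot.movel(p,velocity=.012,f_stop=2.5))
for i in range(4): bot.pause(.1); print(telemetry.get_wrist_force())
print(telemetry.get_tcp_pos(),telemetry.get_t(),telemetry.get_grip_width())
E
```

```text
True
[-0.73828347 -0.33218377  5.39534272]
[-0.75680731 -0.16644689  7.03450146]
[-0.55978259  0.14198262  6.71525813]
[-0.88475973  0.3526627   5.98763416]
[0.40571332 0.1325717  0.08614473] 9.3333 0.0004643399867868611
```

Contact came at 6 N, but with TCP z=0.086. I'll look before trusting that.

```bash
python3 - <<'E'
from h import *
a=optics.read_camera("side"); w=optics.read_camera("wrist")
a=cv2.convertScaleAbs(cv2.resize(a[140:225,185:285],None,fx=6,fy=6,interpolation=cv2.INTER_CUBIC),alpha=2)
cv2.imwrite("pics/side2.png",a); cv2.imwrite("pics/w2.png",cv2.convertScaleAbs(cv2.resize(w[150:300,160:360],None,fx=4,fy=4,interpolation=cv2.INTER_CUBIC),alpha=2))
t=telemetry.get_tcp_pos()
for z in (.0862,.108): print((proj(optics.camera_model("side"),np.r_[t[:2],z])-[185,140])*6,(proj(optics.camera_model("wrist"),np.r_[t[:2],z])-[160,150])*4)
E
```

```text
[[193.32378105 281.69638439]] [[378.06414208 281.90702157]]
[[190.94084379 248.30470947]] [[377.77605321 336.69223508]]
```

View pics/side2.png

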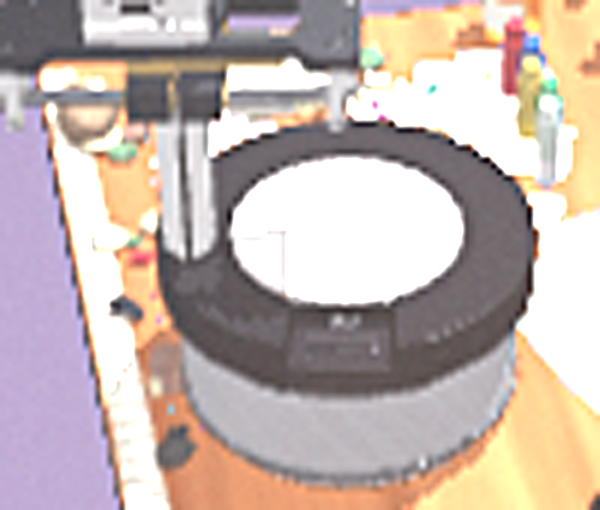

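View pics/w2.png

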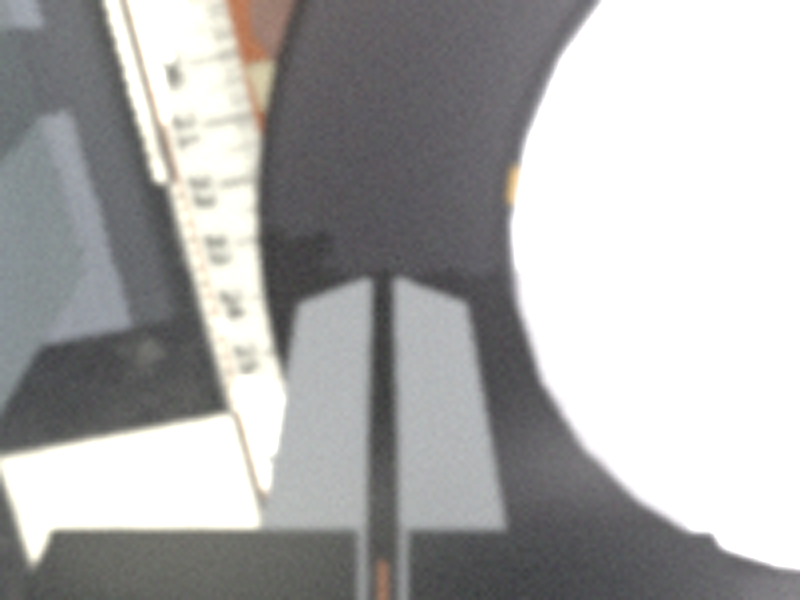

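The fingertip rests on the collar at about (190,258) in the side crop. The offset is only in the TCP z reading, so collar top corresponds to TCP z≈0.0863. Now I'll slide along the ring.

```bash
cat >> h.py <<'E'
C=np.array([.4862,.1328])
def pt(a,r,z): return np.r_[C+r*np.array([np.cos(np.radians(a)),np.sin(np.radians(a))]),z]
def fz(n=3): 
    v=[]
    for i in range(n): v.append(telemetry.get_wrist_force()); bot.pause(.02)
    return np.mean(v,0)
E
python3 - <<'E'
from h import *
z=telemetry.get_tcp_pos()[2]
for a in np.arange(184,260,4):
    s=bot.movel(pt(a,.081,z),velocity=.025,f_stop=12)
    f=fz(); print(a,s,f.round(1),round(telemetry.get_tcp_pos()[2],4),round(telemetry.get_t(),1),flush=True)
    if s or f[2]<1.2: break
E
```

```text
184 False [-0.  -0.2  3. ] 0.0862 9.8
188 False [0.3 1.  2.8] 0.0862 10.3
192 False [-0.2  1.3  3.6] 0.0862 10.7
196 False [-0.2  1.5  4.3] 0.0861 11.1
200 False [-0.7  1.9  4.5] 0.0861 11.5
204 False [-0.9  2.8  5.2] 0.0861 12.0
208 False [-1.2  2.5  5.5] 0.0861 12.4
212 False [-1.6  2.3  5.7] 0.0861 12.8
216 False [-2.4  3.3  5.8] 0.0861 13.2
220 False [-2.5  3.3  7. ] 0.0861 13.7
224 False [-3.2  3.6  7.1] 0.0861 14.1
228 False [-3.8  3.9  8.3] 0.0861 14.5
232 False [-4.5  4.2  8.8] 0.0861 14.9
236 False [-5.6  4.2  9.5] 0.0861 15.4
240 False [-3.8  3.   5.4] 0.0858 15.8
244 False [-0.3 -0.2 -0.2] 0.0859 16.2
```

The force dropped to zero at 244°, so the tip is over the notch. The near edge at about 240° matches the camera's 238°. I'll move to its middle (258°) and go down with guards.

```bash
python3 - <<'E'
from h import *
z=.0865
for a in (251,258):
    print(a,bot.movel(pt(a,.081,z),velocity=.03,f_stop=4),fz().round(1))
s=bot.movel(pt(258,.081,.072),velocity=.01,f_stop=2)
print(s,fz().round(1),telemetry.get_tcp_pos(),telemetry.get_t())
a=optics.read_camera("side")
cv2.imwrite("pics/side3.png",cv2.convertScaleAbs(cv2.resize(a[125:225,185:305],None,fx=6,fy=6,interpolation=cv2.INTER_CUBIC),alpha=2))
E
```

```text
251 False [-0.1 -0.2 -0. ]
258 False [ 0.3  0.4 -0.3]
True [ 0.1 -0.8  3.4] [0.46929235 0.0535533  0.07464972] 18.4083
```

View pics/side3.png

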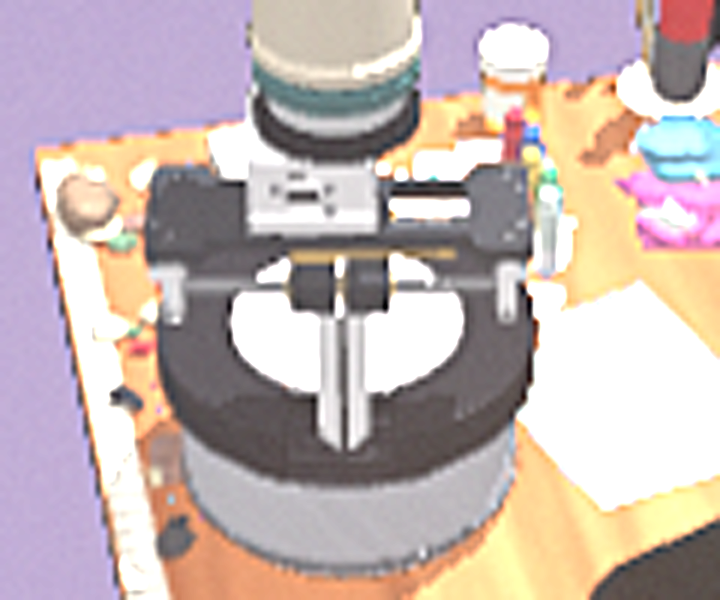

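The tip is in the notch at about (343,447), touching 11.5 mm below the collar level, which is the catch. I'll press it in small steps.

```bash
python3 - <<'E'
from h import *
for z in (.073,.0715,.070,.069,.068):
    s=bot.movel(pt(258,.081,z),velocity=.012,f_stop=15)
    f=fz(); print(z,s,f.round(1),telemetry.get_tcp_pos().round(4),round(telemetry.get_t(),1),flush=True)
    if s: break
bot.pause(.3); print(fz().round(1))
cv2.imwrite("pics/side4.png",optics.read_camera("side"))
E
```

```text
0.073 False [-0.2  0.1  4.3] [0.4693 0.0535 0.073 ] 18.8
0.0715 False [-0.7 -1.   4.2] [0.4693 0.0535 0.0715] 19.1
0.07 False [-0.4 -0.5  5.2] [0.4693 0.0535 0.07  ] 19.4
0.069 False [-0.5 -0.5  5.4] [0.4693 0.0535 0.069 ] 19.7
0.068 False [-1.1  0.2  6.3] [0.4693 0.0535 0.0681] 20.0
[-0.8 -0.2  5.4]
```

View pics/side4.png

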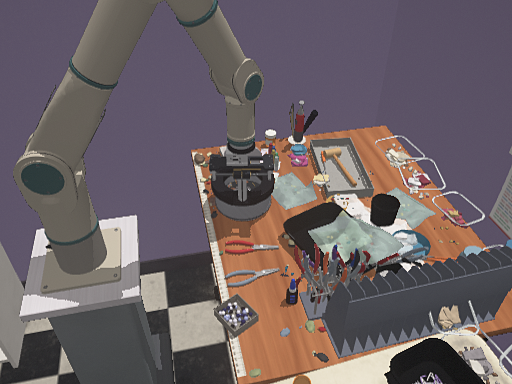

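```bash
python3 - <<'E'
from h import *
for z in (.0675,.067):
    s=bot.movel(pt(258,.081,z),velocity=.012,f_stop=10); print(z,s,fz(5).round(1))
a=optics.read_camera("side")
cv2.imwrite("pics/side5.png",cv2.convertScaleAbs(cv2.resize(a[125:225,185:305],None,fx=6,fy=6,interpolation=cv2.INTER_CUBIC),alpha=2))
E
```

```text
0.0675 False [-1.1 -0.5  6.3]
0.067 False [-0.5 -0.4  6.4]
```

View pics/side5.png

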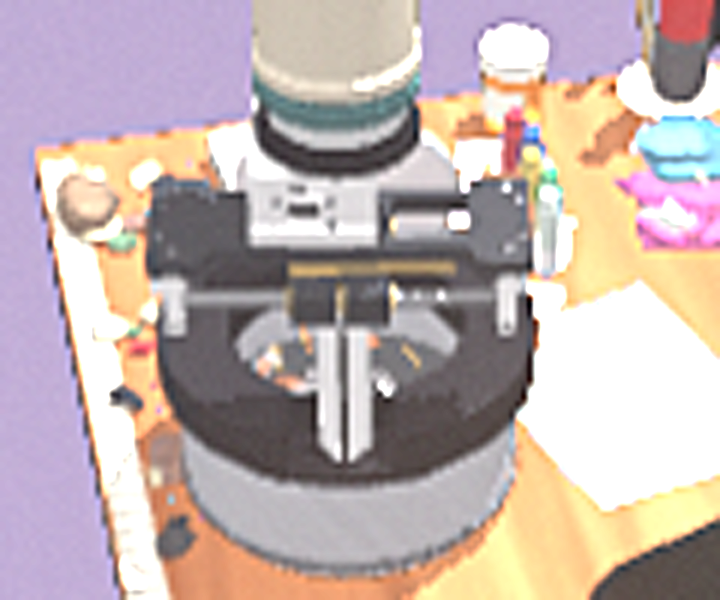

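The lid is open: scrap is visible inside around (300,360). I'll withdraw up, then outward away from the lid.

```bash
python3 - <<'E'
from h import *
bot.movel(pt(258,.081,.105),velocity=.06); print(fz().round(1))
bot.movel(pt(258,.17,.14),velocity=.08); print(fz().round(1))
bot.movel(pt(258,.26,.24),velocity=.12)
bot.pause(.8); print(fz().round(1),telemetry.get_tcp_pos(),telemetry.get_t())
a=optics.read_camera("side");b=optics.read_camera("top")
cv2.imwrite("pics/side6.png",a);cv2.imwrite("pics/top6.png",b)
d=[cv2.absdiff(b,cv2.imread("pics/top0.png")).max(2),cv2.absdiff(a,cv2.imread("pics/side0.png")).max(2)]
cv2.imwrite("pics/six.png",np.vstack([np.hstack([cv2.resize(x,(400,300)) for x in (a,b)]),cv2.cvtColor(np.hstack([cv2.resize(x,(400,300)) for x in (d[1],d[0])]),cv2.COLOR_GRAY2BGR)]))
E
```

```text
[0.2 0.1 0.4]
[-0.5  0.8  0.3]
[-0.3 -0.6  0.2] [ 0.43216902 -0.12155044  0.24001756] 25.5
```

View pics/six.png

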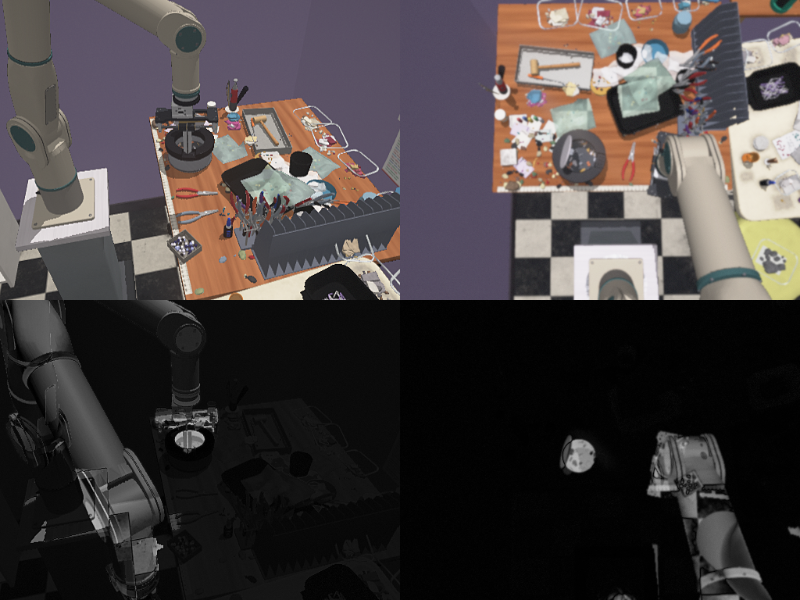

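The lid is up, the tub and its surroundings show no change in the difference images, and the hand is clear. I'll check the lid angle against where its edge should project at 1.25 rad.

```bash
python3 - <<'E'
from h import *
b=cv2.imread("pics/top6.png"); m=optics.camera_model("top")
o=cv2.resize(b[155:245,180:280],None,fx=6,fy=6,interpolation=cv2.INTER_CUBIC)
u=np.array([np.cos(np.radians(258)),np.sin(np.radians(258))]); v=np.array([-u[1],u[0]])
t=np.radians(np.arange(0,360,10))
for th,c in ((1.25,(0,0,255)),(1.0,(0,255,255))):
    s=.059+.059*np.cos(t); w=.059*np.sin(t)
    P=np.c_[C-.059*u+np.outer(s*np.cos(th),u)+np.outer(w,v),.108+s*np.sin(th)]
    for q in (proj(m,P)-[180,155])*6: cv2.circle(o,tuple(int(k) for k in q),2,c,-1)
cv2.imwrite("pics/lid.png",o)
E
```

```text
(no output)
```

View pics/lid.png

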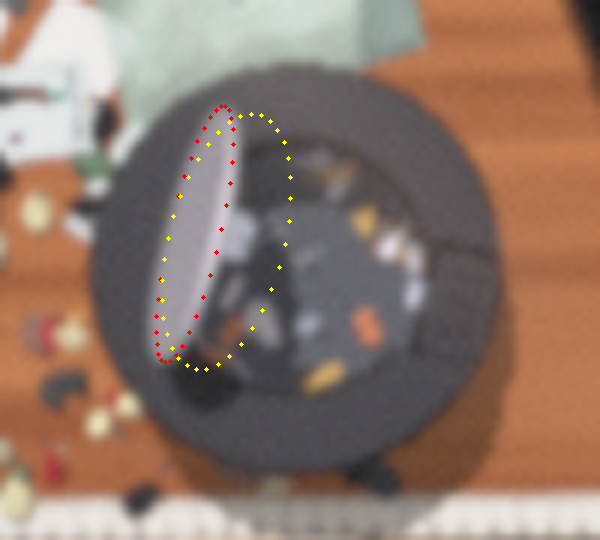

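The lid outline at (160–235, 105–362) matches the red 1.25 rad projection. Handing in.

```bash
python3 - <<'E'
from h import *
print(fz().round(1)); bot.job_done(); print(telemetry.get_t())
E
```

```text
[-0.   0.1  0. ]
the job is handed in; nothing more can be done
the job is handed in; nothing more can be done
```

The tub is open, with its lid standing fully up, and I handed the job in at about 25.5 s of the 72 s allowed. No verdict was reported.

- **What I did:** I located the tub and notch in the images, then set the closed fingertip on rim_near at about 6 N. I slid it along the collar until the force dropped at 244°, moved to the notch's middle (258°), and pressed the catch about 8 mm at about 6.4 N. Then I took the hand up and out.
- **Last checks:** In the top view the lid's outline matches the projected 1.25 rad position. The difference images show no visible movement of the tub or the things around it, though the arm hid part of the views. The wrist force was about zero with the hand clear. The catch springing back was not seen directly.
- **One disagreement:** The closed fingertip touched the collar at TCP z = 0.086 m instead of 0.108 m, so it ends about 22 mm short of the reported TCP (it looked like 10–15 mm in the pictures). I worked from contact heights instead: the catch then lay about 11.5 mm below the collar top, against 11 mm given.

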